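Draw out the straightedge and square up the paint cakes

ROBOT

A 6-joint arm with a two-finger parallel gripper is mounted at the origin on the work surface. World frame = base frame: x ahead of the robot, y to its left, z up, the work surface at z = 0. Lengths are in m, angles in rad, forces in N, time in s.
With the tool pointing down it reaches from about 0.2 to 0.875 m from the base axis. Payload 3.4 kg.
Tool frame: the origin (TCP) lies between the finger pads; the fingertips stand 25 mm ahead of it and the grasp point (between the pads) lies 6 mm ahead of it (r.nose_length is the z of the fingertips in the tool frame, in m); z points along the fingers, x is the direction in which the jaws open and shut, and the axes are right-handed (so a half turn about z gives the same grasp; the last joint's range is limited). The gripper opens to 94 mm and grips with 3 to 60 N. Pads are 16 mm wide; open, the fingers measure 119 mm over their backs; the gripper's body (75 mm by 177 mm) begins 78 mm behind the grasp point.
Start: joints at [-1.378, 0.276, 1.505, -0, 1.361, -0.121], TCP at [0.177, -0.547, 0.201] pointing down, gripper open.
Joint ranges: [-2.89, 2.89], [-0.75, 2.08], [0.22, 2.7], [-1.18, 4.32], [0.11, 2.71], [-2.7, 2.7]. Speed limits (rad/s): [2.57, 2.57, 3.14, 3.14, 3.14, 3.14].

INTERFACE

Orientations are given as a unit quaternion [w, x, y, z].
In Python, from plant import r, gripper_to, inverse_kinematics, vision, models, telemetry gives the robot as it stands. Calls block until the motion is done:
- r.move_to(position, orientation): joint-space move of the TCP to a pose.
- r.move_l(position, rot=None, vel=0.15, guard=None): straight line of the TCP; rot=None keeps the orientation; vel is the mean speed in m/s. With guard (N) it stops when the force on the tool has changed by that much, and returns True; else False.
- r.movej(angles): joint-space move.
- gripper_to(opening, f_grip=None): finger opening in m; f_grip is the grip in N (None keeps the last); returns when the fingers have stopped.
- r.hold(seconds).
- inverse_kinematics(position, orientation): joint angles nearest the present ones, or None.
- vision.snapshot(name): name is "scene" or "top" or "wrist"; returns the picture (384x512x3 uint8, red, green, blue); there is no depth.
- vision.get_calibration(name): a dict with "fx", "fy", "cx", "cy" (pixels), "position" and "orientation" of the camera in the world. Camera axes: x right, y down, z forward; pixel columns grow to the right and rows downward; lengths in m; the calibration is good to about 2 mm. A picture is of the moment at which its call begins: read the wrist's pose just before it. get_calibration takes no time and is no camera call; for the wrist camera it gives the pose at the moment of the call.
A pose or a line that the arm cannot do raises r.PlanningError and nothing moves.
- r.sign_off(): hands the job in, once; it reports no verdict.
Trained networks look in the newest picture that a camera, given by its name, has taken for a name from the list of things; names that differ only in an ending like _2 or _b are one class to them, and where a whole thing is asked for, a point or a joint stands for the part that bears it (a point fixed in the world has none). Each returns a list of dicts, best first, with "score" (0 to 1); they miss things now and then, are a little off and sometimes report something else, mostly with a low value. They report only what shows in the picture. A call takes as long as a camera call. They do not tell look-alikes from the thing itself.
- models.boxes_of(thing, camera): "at" ([x, y, z] in m, in world coordinates, good to about 4 mm: the middle of the surface that is visible of it).
- models.regions_of(thing, camera): "pixels" (384x512 bool, what is visible of it).
- models.mark_of(thing, camera): "at" ([x, y, z] in m, in world coordinates, good to about 4 mm: a listed point, or the origin of a listed thing).
Readings, each from a call of its own:
- telemetry.current_t(): time.
- telemetry.current_joints(): joint angles.
- telemetry.current_dq(): joint speeds.
- telemetry.current_joint_efforts(): joint torques, N m.
- telemetry.current_ee_pos(): TCP position.
- telemetry.current_tool_rot(): TCP orientation.
- telemetry.current_wrist_force(): force on the tool from outside, world axes, zero at the start.
- telemetry.current_torque(): the same for the moment, N m.
- telemetry.current_opening(): finger opening in m.
Only numpy, scipy, OpenCV 4.12 (cv2) and the standard library are available. Lean on these libraries where they do the work, as an engineer would, in place of code of your own. Each camera call takes 0.05 s, during which the arm holds its last target.

TASK

The metal straightedge lies under the deck of the little plywood rack with only its flat end showing: press that end down, without bearing down hard (80 N would mark it), and draw the plate toward you, flat on the table, until its wooden grip is well clear of the deck. Then take it by the grip, slide it clear of the rack and use it to push the three wet paint cakes together into one row against the wooden ledge, all touching it; never touch the cakes with the gripper. Leave the cakes against the ledge and the straightedge lying flat on the table, let go of it, and do not disturb the other things.

Things in the scene. Friction and masses are not known exactly. Their poses are not given: they have to be found in the camera images.
- rack: Low plywood rack fixed left or right of the robot's centre line (the ledge is on the other side): a 170 x 170 mm deck (underside 48, top 58 mm above the table; card up to 80 mm high on its middle and rear) on two 15 mm side cheeks, 140 mm between them, open at front and back. Origin: centre of its footprint; its -x points out of the open front, toward the robot.
- rack_mouth (a point): Middle of the front edge of the rack's deck, at its top: 85 mm from the rack's origin along its -x. Axes as the rack's.
- plate_grip (a point): Middle of the straightedge's wooden grip bar, 26 mm above the plate's underside; axes as the plate's. The bar is 60 mm long (x), 20 mm thick (y), and rises from 8 to 40 mm above the underside, in the middle of the plate. At the start it is under the rack's deck and only 55 to 66 mm of the plate's flat front end (own -x end) sticks out.
- plate_front (a point): Middle of the plate's front (own -x) short edge, on its upper face, 8 mm above its underside.
- ledge: Straight wooden stop ledge fixed to the table, 20 (own x) x 210 (own y) x 18 mm. Origin: centre of its underside.
- ledge_face (a point): Middle of the ledge's near face (looking along the ledge's -x, toward the robot), 9 mm above the table. Axes as the ledge's.
- straightedge: The straightedge: flat aluminium plate 200 (own x) x 90 (y) x 8 mm, 0.3 to 0.6 kg, smooth glide below, dark rubber facing 50 mm long on top of each end. Its 200 mm edges are the straight edges. Origin: centre of its underside. Starts flat on the table, lengthwise in the rack. A light touch slips on it: a steady downward push of 10 to 25 N draws it along the table.
- cake1_center (a point): Centre of one of three equal wet paint cakes: loose reddish-brown discs with a thin white ring on top, lying flat, 60 mm across, 22 mm thick, about 90 g; this point is 11 mm above the underside. They lie 20 to 80 mm (edge to face) in front of the ledge, side by side along it about 67 mm apart but at different distances from it.
- cake2_center (a point): Centre of one of three equal wet paint cakes: loose reddish-brown discs with a thin white ring on top, lying flat, 60 mm across, 22 mm thick, about 90 g; this point is 11 mm above the underside. They lie 20 to 80 mm (edge to face) in front of the ledge, side by side along it about 67 mm apart but at different distances from it.
- cake3_center (a point): Centre of one of three equal wet paint cakes: loose reddish-brown discs with a thin white ring on top, lying flat, 60 mm across, 22 mm thick, about 90 g; this point is 11 mm above the underside. They lie 20 to 80 mm (edge to face) in front of the ledge, side by side along it about 67 mm apart but at different distances from it.
- brush: Bystander, not to be disturbed: red paint brush lying flat, 200 mm long, 11 mm thick, along its own x. Origin: centre of its underside.
- jar_b: Bystander, not to be disturbed: empty glass jar (68 mm across, 82 mm tall) with two brushes standing in it to about 175 mm. Origin: centre of its underside.
- jar_c: Bystander, not to be disturbed: empty glass jar, 68 mm across, 82 mm tall. Origin: centre of its underside.
- dish_b: Bystander, not to be disturbed: white plastic dish, 84 mm across, 24 mm tall. Origin: centre of its underside.
- tin: Bystander, not to be disturbed: flat white closed tin, 150 x 75 x 16 mm. Origin: centre of its underside.
- cake1: The paint cake whose centre is cake1_center; origin: centre of its underside.
- cake2: The paint cake whose centre is cake2_center; origin: centre of its underside.
- cake3: The paint cake whose centre is cake3_center; origin: centre of its underside.
Not all that is in view belongs to the job. Of the things shaped like the straightedge, the aluminium one is meant.

How it is judged:
By the outcome, as a careful person would: the job done as asked, in the order asked, and still so for the second after the job is handed in, with the robot touching nothing.
It also fails if it takes over 67 s, if anything falls off the work surface, if the arm or the gripper's body presses on something with over 40 N, if the wrist force passes 120 N, or if a joint passes its speed limit or range.

## Working session

There is one attempt and no reset: what is moved stays moved. The work goes in short steps, each a Python script; the robot and the scene stay as the last script left them, time stands still between calls to the robot, and variables do not carry over. Pictures are saved under pics/ and viewed, and the job is handed in when it is done.

```bash
mkdir -p pics; ls; python3 - <<'E'
from plant import r, vision, models, telemetry
import cv2
for n in ("scene","top","wrist"):
    im=vision.snapshot(n); cv2.imwrite(f"pics/{n}0.png",im[:,:,::-1])
    c=vision.get_calibration(n); print(n,c)
for t in ["rack","rack_mouth","plate_front","straightedge","ledge","ledge_face","cake1_center","brush","jar_b","dish_b","tin"]:
    for cam in ("top","scene"):
        print(t,cam,[(round(d["score"],2),[round(float(v),3) for v in d["at"]]) for d in models.mark_of(t,cam)][:5])
print(telemetry.current_t(), r.nose_length)
E
```

```text
pics
scene {'fx': 363.09636902416247, 'fy': 363.09636902416247, 'cx': 251.10932291309325, 'cy': 193.24853769901964, 'position': array([ 1.0168808 , -0.701627  ,  0.81386363]), 'orientation': array([-0.41064962,  0.85136837,  0.2898719 , -0.15004356])}
top {'fx': 457.30444962908496, 'fy': 457.30444962908496, 'cx': 251.8563764149098, 'cy': 193.64854298694922, 'position': array([0.18217217, 0.00630374, 1.59662361]), 'orientation': array([-0.06075103,  0.71075193, -0.69861767,  0.05544688])}
wrist {'fx': 281.5368407497293, 'fy': 281.5368407497293, 'cx': 253.5261913000155, 'cy': 189.71505692563616, 'position': array([ 0.25542691, -0.52048732,  0.3853273 ]), 'orientation': array([ 0.11585807,  0.80065375, -0.58172169, -0.08444146])}
rack top [(0.96, [0.652, -0.21, -0.002]), (0.4, [0.638, -0.438, 0.003])]
rack scene [(0.68, [0.647, -0.21, 0.003])]
rack_mouth top [(0.63, [0.653, -0.209, -0.0]), (0.57, [0.568, -0.216, 0.057]), (0.18, [0.464, -0.452, -0.001])]
rack_mouth scene [(0.74, [0.573, -0.217, 0.056])]
plate_front top [(0.67, [0.51, -0.223, 0.009]), (0.67, [0.624, 0.17, 0.01]), (0.6, [0
[... 398 characters left out ...]
e top [(0.86, [0.674, 0.175, 0.011])]
ledge_face scene [(0.9, [0.676, 0.171, 0.008])]
cake1_center top [(0.66, [0.575, 0.096, 0.012]), (0.23, [0.59, 0.002, -0.001])]
cake1_center scene [(0.56, [0.58, 0.097, 0.006])]
brush top [(0.56, [0.591, 0.006, -0.003])]
brush scene [(0.48, [0.591, 0.002, 0.003])]
jar_b top [(0.57, [0.588, 0.428, 0.003])]
jar_b scene [(0.82, [0.639, -0.436, -0.002]), (0.67, [0.585, 0.432, -0.001])]
dish_b top [(0.65, [0.584, 0.231, 0.007]), (0.58, [0.456, 0.457, -0.0]), (0.55, [0.577, 0.097, 0.002]), (0.16, [0.466, -0.453, -0.001])]
dish_b scene [(0.59, [0.462, 0.459, -0.004])]
tin top [(0.8, [0.464, -0.449, -0.002])]
tin scene [(0.93, [0.465, -0.449, 0.005])]
1.25 0.025
```

View pics/top0.png

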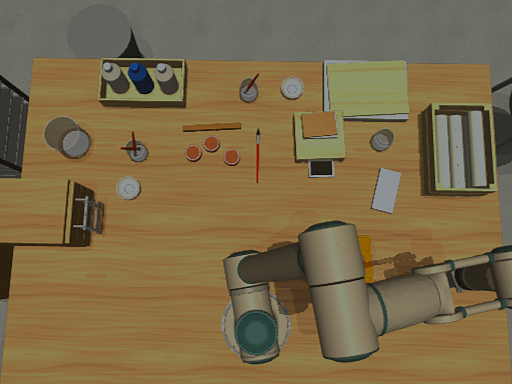

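View pics/scene0.png

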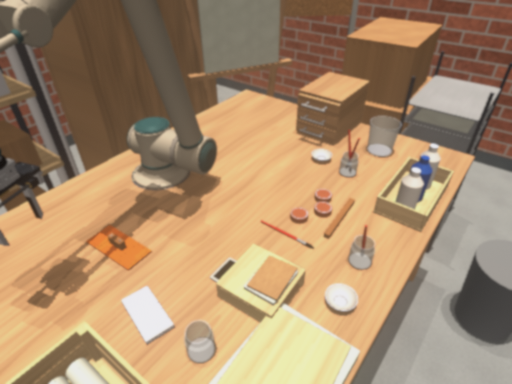

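```bash
cat > h.py <<'E'
from plant import r, gripper_to, inverse_kinematics, vision, models, telemetry
import numpy as np, cv2
from scipy.spatial.transform import Rotation as R
def Rq(q): return R.from_quat([q[1],q[2],q[3],q[0]])
def ray(cal,u,v,z):
    d=Rq(cal["orientation"]).apply([(u-cal["cx"])/cal["fx"],(v-cal["cy"])/cal["fy"],1.0])
    p=np.array(cal["position"]); return p+d*(z-p[2])/d[2]
def proj(cal,p):
    q=Rq(cal["orientation"]).inv().apply(np.array(p)-cal["position"])
    return np.array([cal["cx"]+cal["fx"]*q[0]/q[2],cal["cy"]+cal["fy"]*q[1]/q[2]])
def down(yaw):
    # tool z down, tool x (jaw) along yaw
    x=np.array([np.cos(yaw),np.sin(yaw),0]);z=np.array([0,0,-1.]);y=np.cross(z,x)
    q=R.from_matrix(np.c_[x,y,z]).as_quat(); return [q[3],q[0],q[1],q[2]]
def T(): return float(telemetry.current_t())
def snap(cam,name,crop=None,s=1):
    cal=vision.get_calibration(cam); im=vision.snapshot(cam); o=im[:,:,::-1]
    if crop: x0,y0,x1,y1=crop; o=o[y0:y1,x0:x1]
    o=cv2.resize(o,None,fx=s,fy=s,interpolation=cv2.INTER_CUBIC); cv2.imwrite(f"pics/{name}.png",o); return im,cal
E
python3 - <<'E'
from h import *
im,cal=snap("top","crop1",(170,80,420,220),3.2)
lab=cv2.cvtColor(im,cv2.COLOR_RGB2HSV)
for t in ["cake1","ledge","brush","rack","straightedge","dish_b"]:
    for d in models.regions_of(t,"top"):
        m=d["pixels"]; v,u=np.nonzero(m)
        z={"cake1":.022,"ledge":.018,"brush":.011,"rack":.058,"straightedge":.008,"dish_b":.024}[t]
        p=np.array([ray(cal,a,b,z)[:2] for a,b in zip(u,v)])
        w,V=np.linalg.eigh(np.cov(p.T)); 
        print(t,round(d["score"],2),m.sum(),np.round([u.mean(),v.mean()],1),p.mean(0).round(4),"ext",(4*np.sqrt(w)*.866).round(3),"dir",np.degrees(np.arctan2(V[1,1],V[0,1])).round(1))
E
```

```text
cake1 0.72 218 [210.5 143.3] [0.6224 0.1709] ext [0.05  0.054] dir -161.1
cake1 0.63 181 [192.9 152.7] [0.5872 0.232 ] ext [0.046 0.049] dir -171.1
cake1 0.46 216 [231.  156.2] [0.5766 0.0967] ext [0.051 0.053] dir -179.2
ledge 0.69 383 [210.7 126.7] [0.685  0.1723] ext [0.024 0.21 ] dir 93.8
ledge 0.64 2468 [318.2 135.2] [ 0.6599 -0.2128] ext [0.178 0.184] dir 124.9
brush 0.52 105 [257.  147.4] [0.6131 0.005 ] ext [0.011 0.128] dir -179.8
rack 0.76 2403 [318.2 135.2] [ 0.6477 -0.2071] ext [0.173 0.175] dir 80.2
rack 0.45 247 [192.4 152.2] [0.5796 0.2289] ext [0.051 0.057] dir 45.7
straightedge 0.93 423 [365.7 254.9] [ 0.2392 -0.3747] ext [0.034 0.157] dir -174.0
straightedge 0.58 456 [320.4 167.8] [ 0.543  -0.2213] ext [0.064 0.092] dir 93.3
dish_b 0.68 417 [127.  187.2] [0.4587 0.4578] ext [0.069 0.072] dir 152.8
```

View pics/crop1.png

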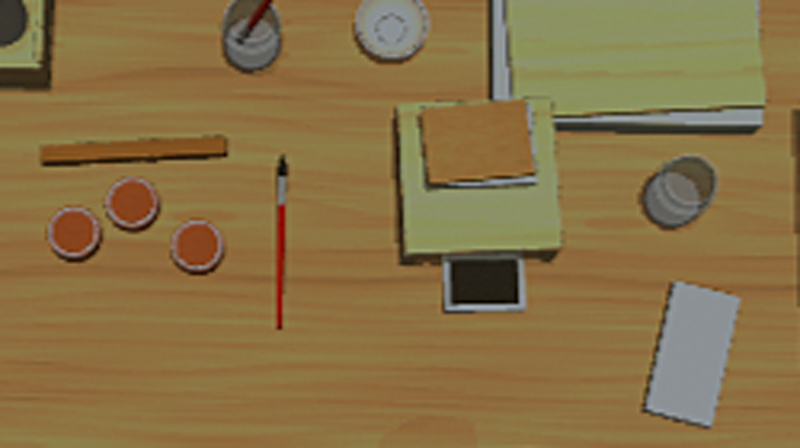

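```bash
python3 - <<'E'
from h import *
q0=telemetry.current_joints(); print(q0)
Rt=Rq(telemetry.current_tool_rot()); print(Rt.as_matrix().round(3))
c=vision.get_calibration("wrist"); p=np.array(telemetry.current_ee_pos())
print("cam in tool",Rt.inv().apply(c["position"]-p).round(3),(Rt.inv()*Rq(c["orientation"])).as_matrix().round(3))
for name,pos in [("press",(.54,-.221,.03)),("grip",(.5,-.224,.037)),("out",(.4,-.17,.037)),("rot",(.4,.165,.037)),("end",(.57,.165,.037)),("look",(.45,.15,.25))]:
    for yw in (-180,-90,-86,0,4,90,94,180):
        q=inverse_kinematics(list(pos),down(np.radians(yw)))
        print(name,yw,None if q is None else np.round(q,2))
E
```

```text
[-1.37801179e+00  2.75913325e-01  1.50491973e+00  2.73868086e-05
  1.36068667e+00 -1.21010984e-01]
[[ 0.309 -0.951  0.   ]
 [-0.951 -0.309 -0.   ]
 [ 0.    -0.    -1.   ]]
cam in tool [-0.001 -0.082 -0.185] [[ 1.     0.     0.001]
 [-0.     0.959  0.284]
 [-0.001 -0.284  0.959]]
press -180 [-0.51  0.43  1.73 -0.    0.98  2.63]
press -90 [-0.51  0.43  1.73 -0.    0.98  1.06]
press -86 [-0.51  0.43  1.73 -0.    0.98  0.99]
press 0 [-0.51  0.43  1.73 -0.    0.98 -0.51]
press 4 [-0.51  0.43  1.73 -0.    0.98 -0.58]
press 90 [-0.51  0.43  1.73 -0.    0.98 -2.08]
press 94 [-0.51  0.43  1.73 -0.    0.98 -2.15]
press 180 [-0.51  0.43  1.73 -0.    0.98  2.63]
grip -180 [-0.55  0.38  1.8  -0.    0.96  2.59]
grip -90 [-0.55  0.38  1.8  -0.    0.96  1.02]
grip -86 [-0.55  0.38  1.8  -0.    0.96  0.95]
grip 0 [-0.55  0.38  1.8  -0.    0.96 -0.55]
grip 4 [-0.55  0.38  1.8  -0.    0.96 -0.62]
grip 90 [-0.55  0.38  1.8  -0.    0.96 -2.12]
grip 94 [-0.55  0.38  1.8  -0.    0.96 -2.19]
grip 180 [-0.55  0.38  1.8  -0.    0.96  2.59]
out -180 [-0.56  0.23  2.04 -0.    0.87  2.58]
out -90 [-0.56  0.23  2
[... 491 characters left out ...]
90 [ 0.23  0.23  2.04 -0.    0.87 -1.34]
rot 94 [ 0.23  0.23  2.04 -0.    0.87 -1.41]
rot 180 None
end -180 None
end -90 [ 0.16  0.44  1.7  -0.    1.01  1.74]
end -86 [ 0.16  0.44  1.7  -0.    1.01  1.67]
end 0 [ 0.16  0.44  1.7  -0.    1.01  0.16]
end 4 [ 0.16  0.44  1.7  -0.    1.01  0.09]
end 90 [ 0.16  0.44  1.7  -0.    1.01 -1.41]
end 94 [ 0.16  0.44  1.7  -0.    1.01 -1.48]
end 180 None
look -180 None
look -90 [ 0.17  0.1   1.61 -0.    1.43  1.75]
look -86 [ 0.17  0.1   1.61 -0.    1.43  1.68]
look 0 [ 0.17  0.1   1.61 -0.    1.43  0.17]
look 4 [ 0.17  0.1   1.61 -0.    1.43  0.11]
look 90 [ 0.17  0.1   1.61 -0.    1.43 -1.4 ]
look 94 [ 0.17  0.1   1.61 -0.    1.43 -1.47]
look 180 None
```

```bash
python3 - <<'E'
from h import *
print(T())
r.move_to([.66,.16,.25],down(np.radians(-90)))
im,cal=snap("wrist","w_ledge",None,1.5)
np.save("w1.npy",im); np.save("w1c.npy",cal,allow_pickle=True)
for t,z in [("cake1",.022),("ledge",.018),("brush",.011)]:
    for d in models.regions_of(t,"wrist"):
        m=d["pixels"]; v,u=np.nonzero(m)
        p=np.array([ray(cal,a,b,z)[:2] for a,b in zip(u,v)])
        c,s,a=cv2.minAreaRect((p*1000).astype(np.float32))
        print(t,round(d["score"],2),m.sum(),p.mean(0).round(4),np.round(c,1),np.round(s,1),round(a,1))
print([(round(d["score"],2),np.round(d["at"],3)) for d in models.mark_of("cake1_center","wrist")])
print([(round(d["score"],2),np.round(d["at"],3)) for d in models.mark_of("ledge_face","wrist")])
r.move_to([.58,-.22,.25],down(np.radians(-90)))
im,cal=snap("wrist","w_plate",None,1.5)
np.save("w2.npy",im); np.save("w2c.npy",cal,allow_pickle=True)
for t,z in [("straightedge",.008),("rack",.058)]:
    for d in models.regions_of(t,"wrist"):
        m=d["pixels"]; v,u=np.nonzero(m)
        p=np.array([ray(cal,a,b,z)[:2] for a,b in zip(u,v)])
        c,s,a=cv2.minAreaRect((p*1000).astype(np.float32))
        print(t,round(d["score"],2),m.sum(),p.mean(0).round(4),np.round(c,1),np.round(s,1),round(a,1))
for t in ["plate_front","rack_mouth","rack"]:
  print(t,[(round(d["score"],2),np.round(d["at"],3)) for d in models.mark_of(t,"wrist")])
print(T())
E
```

```text
1.6
cake1 0.94 1158 [0.5796 0.098 ] [578.8  98.2] [63.6 58.4] 27.7
cake1 0.79 1164 [0.5921 0.2328] [591.9 232.8] [57.6 64.2] 63.5
cake1 0.76 1152 [0.626  0.1701] [625.6 169.6] [58.2 57.5] 44.4
ledge 0.81 1955 [0.687  0.1715] [687.  171.2] [ 21.3 208.2] 3.9
brush 0.81 564 [0.6208 0.0059] [618.1   5.8] [133.9  12.3] 0.2
[(0.67, array([0.578, 0.096, 0.013])), (0.17, array([0.577, 0.098, 0.   ]))]
[(0.73, array([0.674, 0.165, 0.006]))]
straightedge 0.7 1451 [ 0.532 -0.223] [ 531.7 -222.4] [43.  89.1] 1.9
straightedge 0.67 1714 [ 0.2172 -0.3487] [ 216.6 -348.7] [87.2 90.3] 2.1
rack 0.85 17767 [ 0.6558 -0.2107] [ 650.1 -211.2] [169.7 170.8] 3.2
rack 0.26 517 [0.6256 0.1075] [624.2 105.8] [21.9 51.3] 75.8
plate_front [(0.66, array([ 0.51 , -0.22 ,  0.008]))]
rack_mouth [(0.91, array([ 0.568, -0.217,  0.057])), (0.3, array([ 0.652, -0.215,  0.002]))]
rack [(0.59, array([ 0.651, -0.216,  0.004]))]
6.65
```

View pics/w_ledge.png

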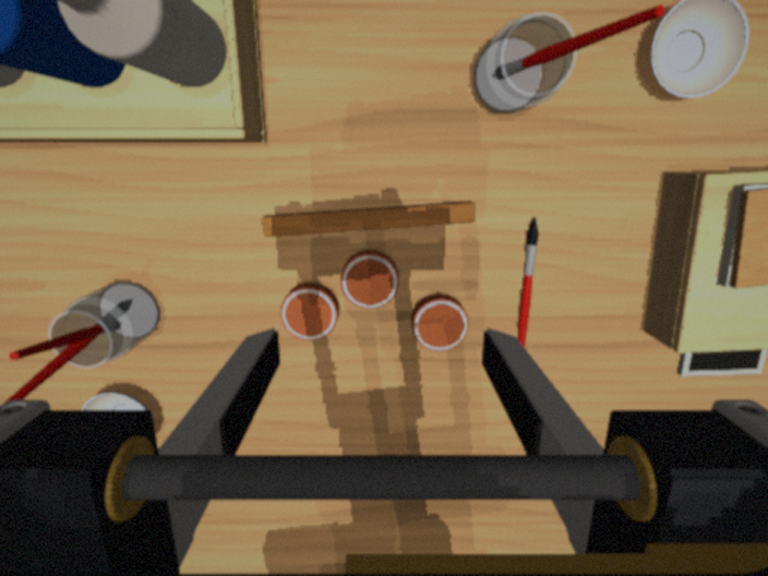

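View pics/w_plate.png

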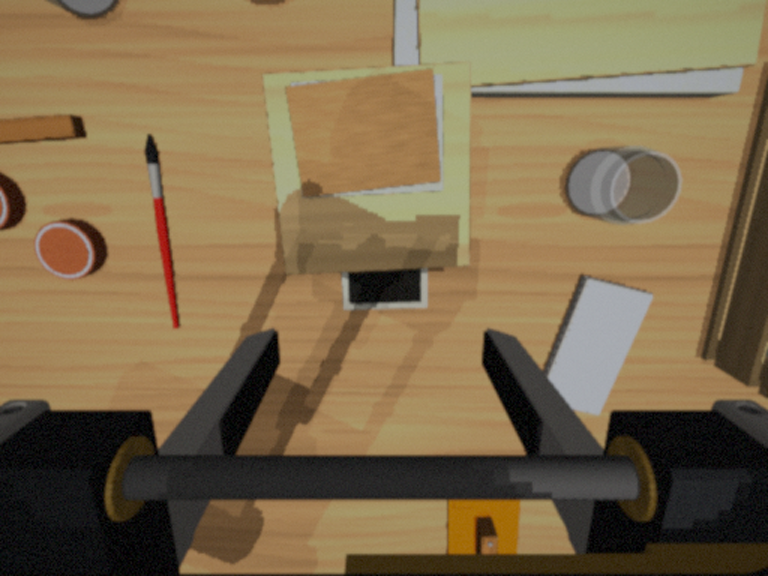

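```bash
python3 - <<'E'
from h import *
gripper_to(0.0)
q=down(np.radians(-87.5))
r.move_to([.539,-.221,.07],q)
r.hold(.2)
print("f0",np.round(telemetry.current_wrist_force(),2),T())
hit=r.move_l([.539,-.221,.025],vel=.03,guard=12)
print(hit,np.round(telemetry.current_ee_pos(),4),np.round(telemetry.current_wrist_force(),2))
r.hold(.2)
print(np.round(telemetry.current_ee_pos(),4),np.round(telemetry.current_wrist_force(),2),T())
snap("wrist","w_press",None,1.5)
E
```

```text
f0 [-0.03  0.31  0.35] 9.0333
False [ 0.5391 -0.2211  0.0252] [ 0.93 -1.06 -0.1 ]
[ 0.5391 -0.2211  0.0251] [-0.29 -0.06  0.55] 10.8833
```

View pics/w_press.png

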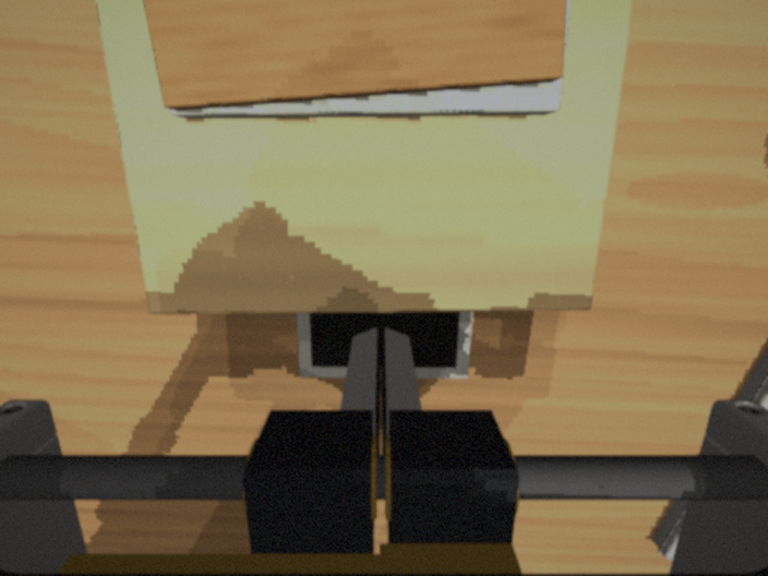

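```bash
python3 - <<'E'
from h import *
cal=vision.get_calibration("wrist"); p=np.array(telemetry.current_ee_pos())
print(p,telemetry.current_tool_rot(),telemetry.current_opening(),telemetry.current_wrist_force(),np.round(telemetry.current_joint_efforts(),2))
print("tip px*1.5",proj(cal,[p[0],p[1],p[2]-r.nose_length])*1.5,proj(cal,[p[0],p[1],.008])*1.5)
for u,v in [(300,375),(470,375),(300,312),(470,312),(380,330)]:
    print(u,v,ray(cal,u/1.5,v/1.5,.008).round(4))
for u,v in [(150,300),(590,300)]:
    print(u,v,ray(cal,u/1.5,v/1.5,.058).round(4))
snap("scene","s_press",(100,180,356,372),3)
E
```

```text
[ 0.53903364 -0.22103764  0.02508683] [-8.80123504e-06  7.22369867e-01 -6.91506884e-01  7.38888471e-05] 0.00027505587183399634 [-0.51899506  0.44393263  0.13949037] [ 0.000e+00 -4.451e+01 -1.872e+01  4.000e-02 -6.000e-02  0.000e+00]
tip px*1.5 [381.15877373 320.3473097 ] [381.20159877 325.95548656]
300 375 [ 0.5091 -0.179   0.008 ]
470 375 [ 0.513  -0.2696  0.008 ]
300 312 [ 0.5449 -0.1794  0.008 ]
470 312 [ 0.5486 -0.2659  0.008 ]
380 330 [ 0.5368 -0.2205  0.008 ]
150 300 [ 0.566  -0.1317  0.058 ]
590 300 [ 0.5733 -0.2989  0.058 ]
```

View pics/s_press.png

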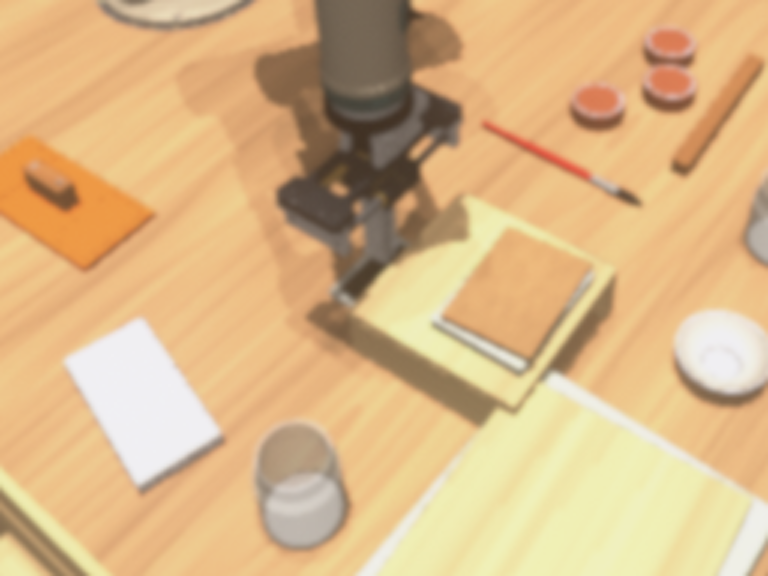

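```bash
python3 - <<'E'
from h import *
for z in (.021,.017,.013):
    hit=r.move_l([.539,-.221,z],vel=.02,guard=10)
    print(hit,np.round(telemetry.current_ee_pos(),4),np.round(telemetry.current_wrist_force(),2),T())
    if hit: break
E
```

```text
False [ 0.5388 -0.2209  0.0207] [0.52 0.36 0.15] 11.3333
False [ 0.5389 -0.2209  0.0168] [-0.49 -0.16  0.7 ] 11.6833
False [ 0.5389 -0.2209  0.0128] [0.15 0.79 0.16] 12.0333
```

```bash
python3 - <<'E'
from h import *
im,cal=snap("scene","s_press2",(190,220,260,290),8)
for z in (-.012,0,.008,.015,.02,.03,.04): print(z,((proj(cal,[.539,-.221,z])-[190,220])*8).round(0))
for p in ([.511,-.177,.008],[.513,-.267,.008]): print(((proj(cal,p)-[190,220])*8).round(0))
snap("wrist","w_press2",(170,150,340,290),4)
print(np.round(telemetry.current_joints(),4))
E
```

```text
-0.012 [307. 441.]
0 [305. 419.]
0.008 [304. 404.]
0.015 [302. 391.]
0.02 [302. 382.]
0.03 [300. 363.]
0.04 [298. 344.]
[325. 293.]
[161. 451.]
[-0.5085  0.4484  1.7499  0.      0.9433  1.0186]
```

View pics/s_press2.png

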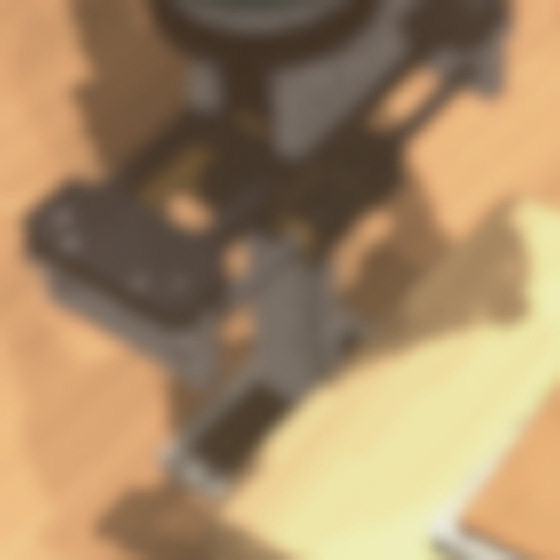

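View pics/w_press2.png

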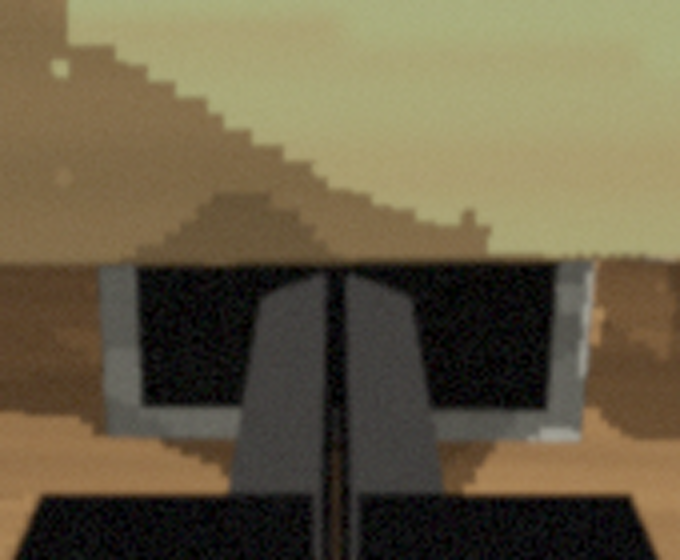

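```bash
python3 - <<'E'
from h import *
r.move_l([.539,-.221,.02],vel=.05)
r.move_l([.529,-.2215,.016],vel=.05)
hit=r.move_l([.529,-.2215,-.002],vel=.012,guard=10)
print(hit,np.round(telemetry.current_ee_pos(),4),np.round(telemetry.current_wrist_force(),2),T())
r.hold(.1)
print(hit,np.round(telemetry.current_ee_pos(),4),np.round(telemetry.current_wrist_force(),2),T())
snap("wrist","w_press3",None,1.5)
E
```

```text
True [ 0.529  -0.2215  0.0035] [-0.13  0.28  3.81] 13.8167
True [ 0.529  -0.2215  0.0035] [-0.87 -0.36  4.93] 13.9167
```

View pics/w_press3.png

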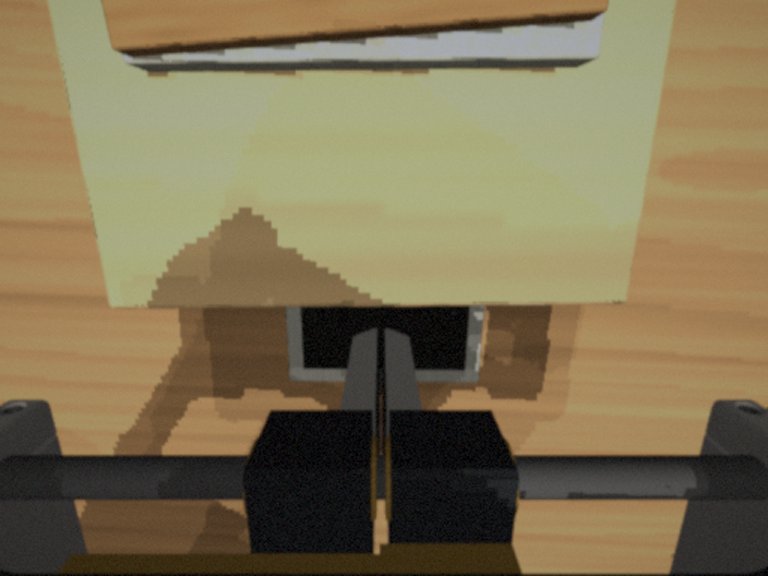

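```bash
python3 - <<'E'
from h import *
def F():
    a=[]
    for _ in range(4): a.append(telemetry.current_wrist_force()); r.hold(.02)
    return np.mean(a,0)
x,y,_=.529,-.2215,0; z=float(telemetry.current_ee_pos()[2])
for i in range(12):
    f=F()
    if f[2]>15: break
    z-=.0005 if f[2]<10 else .00025
    r.move_l([x,y,z],vel=.02)
print(i,z,f.round(1),np.round(telemetry.current_ee_pos(),4),T())
u=np.array([np.cos(np.radians(2.5)),np.sin(np.radians(2.5))])
for k in range(1,7):
    p=np.array([.529,-.2215])-u*.020*k
    r.move_l([p[0],p[1],z],vel=.04)
    f=F()
    print(k,round(z,4),f.round(1))
    if f[2]<13: z-=.0004
    if f[2]>20: z+=.0004
    if k==1:
        snap("wrist","w_pull1",None,1.5)
        m=models.mark_of("plate_front","wrist"); print([(round(d["score"],2),np.round(d["at"],3)) for d in m[:2]])
        if not any(d["at"][0]<.505 and d["at"][0]>.46 for d in m): print("no move?"); break
snap("wrist","w_pull2",None,1.5)
print(np.round(telemetry.current_ee_pos(),4),T())
E
```

```text
6 0.0012119930763177958 [-3.7  1.9 15.9] [ 0.529  -0.2215  0.0034] 15.9333
1 0.0012 [ 3.7 -0.2  9.3]
[]
no move?
[ 0.5133 -0.2241  0.0034] 16.8
```

View pics/w_pull2.png

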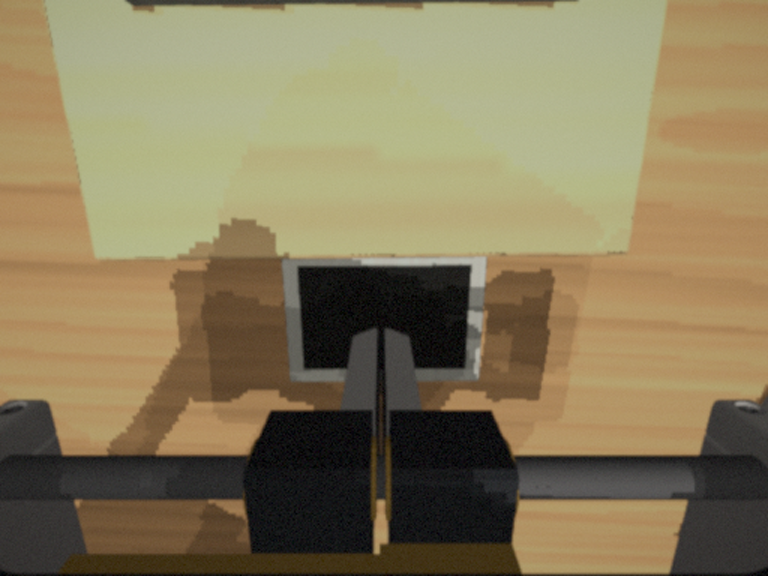

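```bash
cat >> h.py <<'E'
def F():
    a=[]
    for _ in range(3): a.append(telemetry.current_wrist_force()); r.hold(.02)
    return np.mean(a,0)
E
python3 - <<'E'
from h import *
z=.0004
u=np.array([np.cos(np.radians(2.5)),np.sin(np.radians(2.5))])
for k in range(2,8):
    p=np.array([.529,-.2215])-u*.019*k
    r.move_l([p[0],p[1],z],vel=.05)
    f=F()
    print(k,round(z,4),f.round(1),np.round(telemetry.current_ee_pos(),4))
    if f[2]<14: z-=.0005
    if f[2]>19: z+=.0005
im,cal=snap("wrist","w_pull3",None,1.5)
for t in ("plate_front","plate_grip"): print(t,[(round(d["score"],2),np.round(d["at"],3)) for d in models.mark_of(t,"wrist")[:3]])
print(np.round(telemetry.current_ee_pos(),4),T())
E
```

```text
2 0.0004 [ 4.7  0.2 12.3] [ 0.4968 -0.2258  0.0034]
3 -0.0001 [ 5.9 -0.1 14.9] [ 0.4788 -0.2273  0.0034]
4 -0.0001 [ 6.2  0.1 14.7] [ 0.4599 -0.2283  0.0034]
5 -0.0001 [ 6.   0.  15.4] [ 0.441  -0.2294  0.0034]
6 -0.0001 [ 5.7  0.5 16.2] [ 0.4222 -0.2306  0.0034]
7 -0.0001 [ 7.  -0.5 16.4] [ 0.4033 -0.2318  0.0034]
plate_front []
plate_grip [(0.71, array([ 0.483, -0.23 ,  0.025]))]
[ 0.4033 -0.2318  0.0034] 20.425
```

View pics/w_pull3.png

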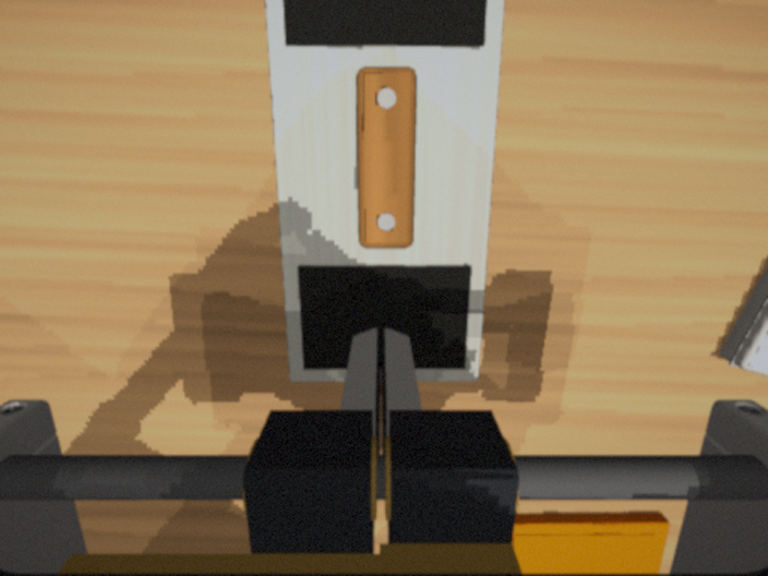

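```bash
python3 - <<'E'
from h import *
cal=vision.get_calibration("wrist")
a=ray(cal,386/1.5,97/1.5,.04);b=ray(cal,386/1.5,222/1.5,.04); print(a.round(4),b.round(4))
g=(a+b)/2; yaw=np.degrees(np.arctan2(a[1]-b[1],a[0]-b[0])); print(g.round(4),yaw)
p=telemetry.current_ee_pos()
r.move_l([p[0],p[1],.06],vel=.12)
gripper_to(.05)
r.move_l([g[0],g[1],.06],vel=.15)
im,cal=snap("wrist","w_over",None,1.5)
print([(round(d["score"],2),np.round(d["at"],3)) for d in models.mark_of("plate_grip","wrist")[:3]],T())
E
```

```text
[ 0.5046 -0.2285  0.04  ] [ 0.4638 -0.2304  0.04  ]
[ 0.4842 -0.2295  0.04  ] 2.6441208366952798
[(0.81, array([ 0.485, -0.229,  0.027]))] 22.775
```

View pics/w_over.png

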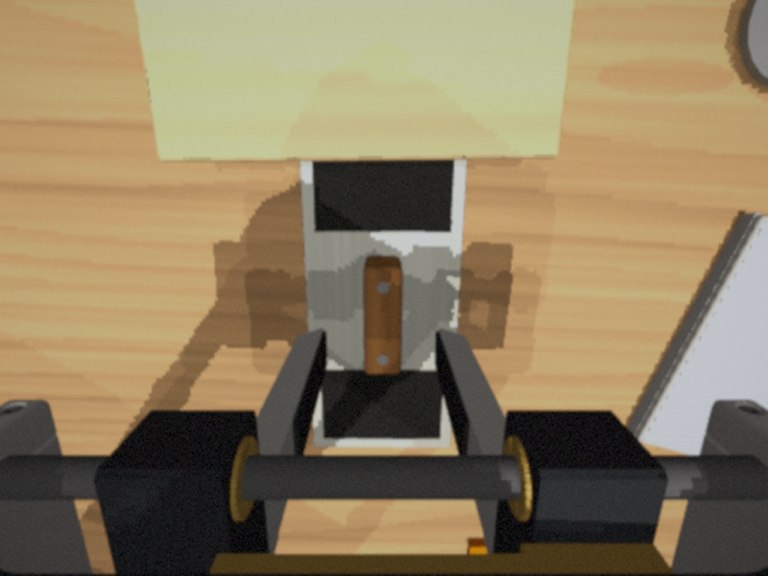

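```bash
python3 - <<'E'
from h import *
hit=r.move_l([.4845,-.2295,.0085],vel=.06,guard=8)
print(hit,np.round(telemetry.current_ee_pos(),4),F().round(2))
gripper_to(0.0,f_grip=45)
print(telemetry.current_opening(),F().round(2),np.round(telemetry.current_ee_pos(),4),T())
p=telemetry.current_ee_pos()
r.move_l([.455,-.2308,p[2]],vel=.08)
print(telemetry.current_opening(),F().round(2),np.round(telemetry.current_ee_pos(),4),T())
snap("wrist","w_grip",None,1.5)
E
```

```text
False [ 0.4849 -0.2297  0.0088] [0.42 0.31 0.08]
0.019460233360742943 [-0.13  0.13  0.98] [ 0.4846 -0.2296  0.0086] 24.4583
0.019720122633485507 [-3.   -0.18  2.54] [ 0.4535 -0.2304  0.0086] 25.025
```

View pics/w_grip.png

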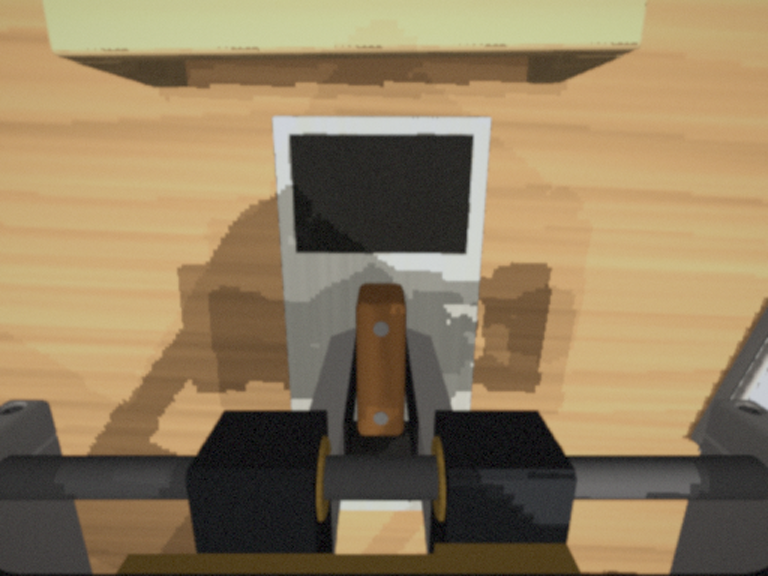

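```bash
python3 - <<'E'
from h import *
cal=vision.get_calibration("top"); print("tail",ray(cal,257.2,182.5,.006).round(3))
z=.0086
r.move_l([.415,-.18,z],vel=.1)
r.move_l([.41,-.17,z],rot=down(np.radians(-41)),vel=.02)
r.move_l([.405,-.16,z],rot=down(np.radians(3.9)),vel=.02)
print(np.round(telemetry.current_ee_pos(),4),telemetry.current_opening(),F().round(1),T())
snap("wrist","w_rot",None,1.5); snap("top","t_rot",(170,80,420,270),3)
E
```

```text
tail [0.486 0.002 0.006]
[ 0.4049 -0.1602  0.0086] 0.01981773899451995 [-0.6 -0.3  0.6] 27.8167
```

View pics/t_rot.png

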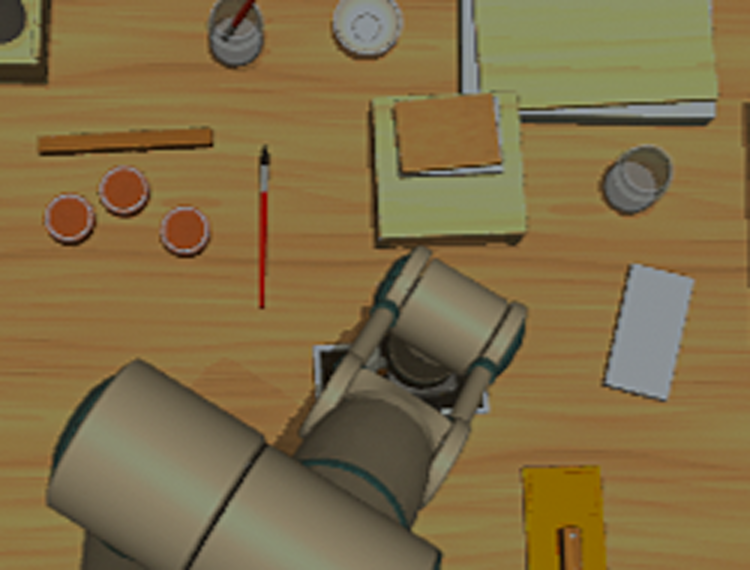

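View pics/w_rot.png

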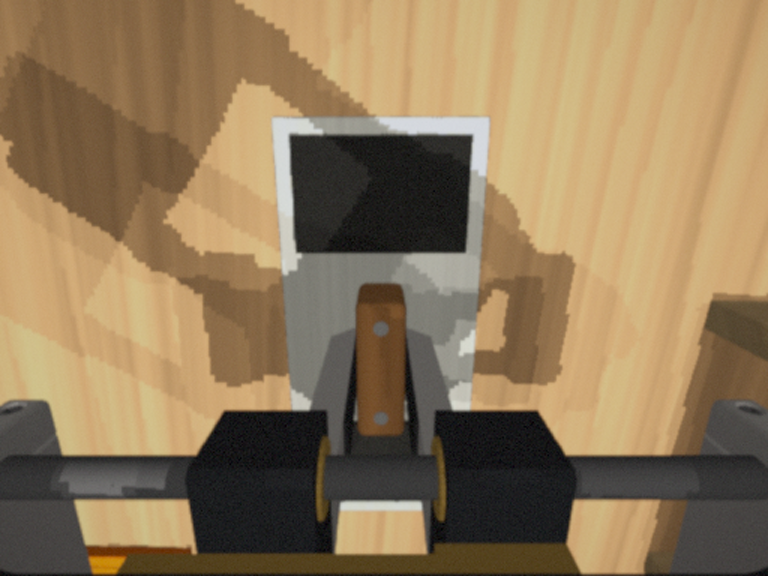

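```bash
python3 - <<'E'
from h import *
z=.0086; a=np.radians(3.9); n=np.array([np.cos(a),np.sin(a)]); t=np.array([-n[1],n[0]])
f0=np.array([.677,.171])
P=lambda s,k=.001: [*(f0+s*n+k*t),z]
r.move_l([.405,.10,z],vel=.15)
r.move_l(P(-.25),vel=.1)
r.move_l(P(-.195),vel=.08)
print(np.round(telemetry.current_ee_pos(),4),telemetry.current_opening(),F().round(1),T())
snap("top","t_pre",(150,80,350,230),4)
snap("wrist","w_pre",None,1.5)
E
```

```text
[0.4828 0.1584 0.0086] 0.019398210285366726 [ 0.2 -1.4  2.4] 31.4333
```

View pics/t_pre.png

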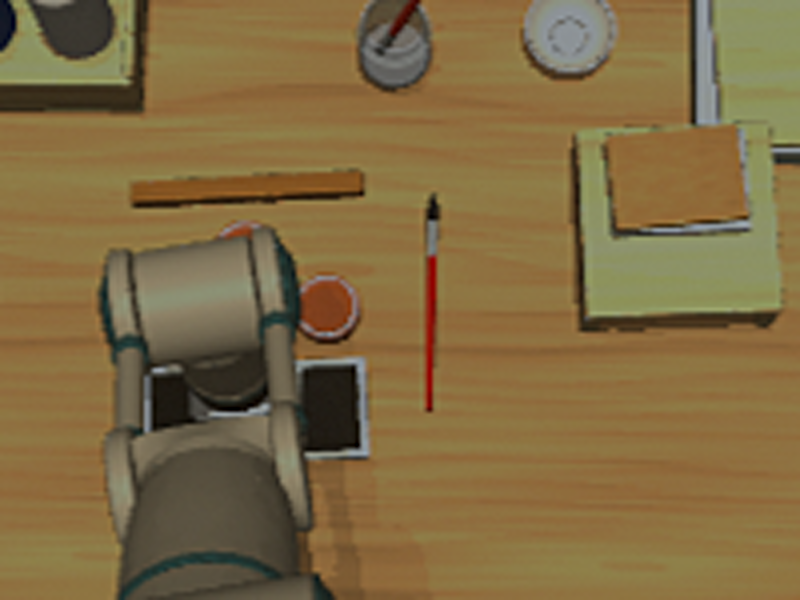

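View pics/w_pre.png

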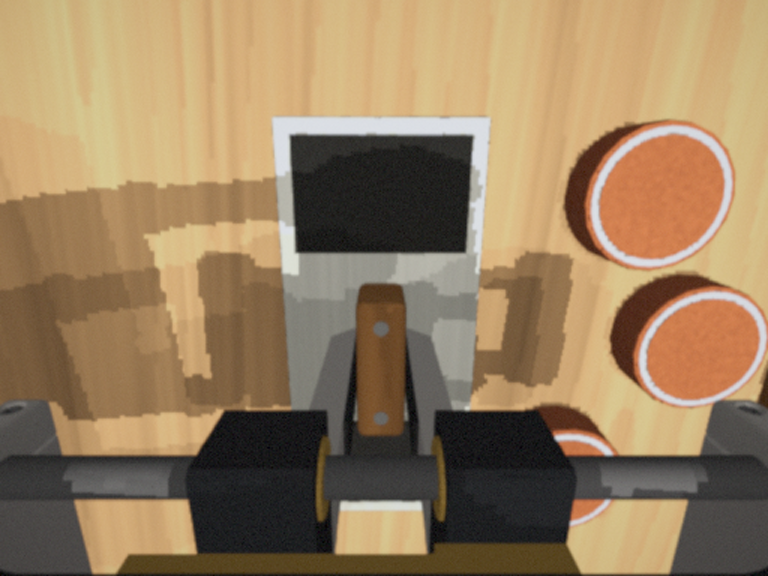

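```bash
python3 - <<'E'
from h import *
z=.0086; a=np.radians(3.9); n=np.array([np.cos(a),np.sin(a)]); t=np.array([-n[1],n[0]])
f0=np.array([.677,.171])
P=lambda s,k=.001: [*(f0+s*n+k*t),z]
print(r.move_l(P(-.125),vel=.04,guard=15),F().round(1))
s=-.12
base=F()
while s<-.094:
    r.move_l(P(s),vel=.02); f=F(); e=np.array(telemetry.current_ee_pos()[:2])-f0
    print(round(s,4),f.round(1),"n",round(float(e@n),4),"t",round(float(e@t),4))
    if f[:2]@n<-12: break
    s+=.003
print(telemetry.current_opening(),T(),np.round(telemetry.current_torque(),2))
snap("top","t_push",(150,80,350,230),4)
snap("wrist","w_push",None,1.5)
E
```

```text
False [-6.2 -0.   7.7]
-0.12 [-5.7 -0.4  7.2] n -0.1228 t 0.0016
-0.117 [-6.2 -0.4  7.4] n -0.1201 t 0.0016
-0.114 [-6.1 -0.4  8. ] n -0.1171 t 0.0016
-0.111 [-6.5 -1.1  7.7] n -0.114 t 0.0016
-0.108 [-5.8 -0.3  8.1] n -0.111 t 0.0016
-0.105 [-6.2 -0.4  7.6] n -0.108 t 0.0016
-0.102 [-6.6 -0.4  8.3] n -0.1052 t 0.0016
-0.099 [-11.7  -0.4  13.7] n -0.1052 t 0.0016
-0.096 [-16.9  -1.6  19.1] n -0.1051 t 0.0016
0.019844804450008555 36.7833 [-0.38  2.46  0.03]
```

View pics/w_push.png

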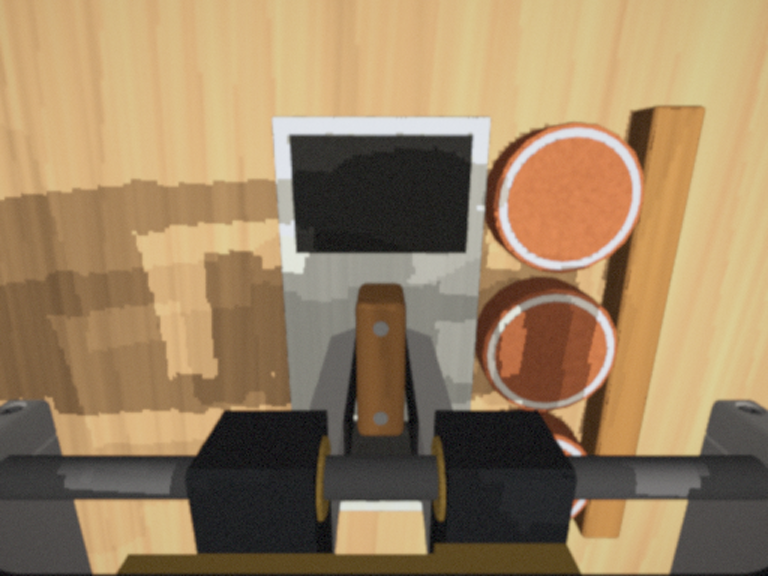

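View pics/t_push.png

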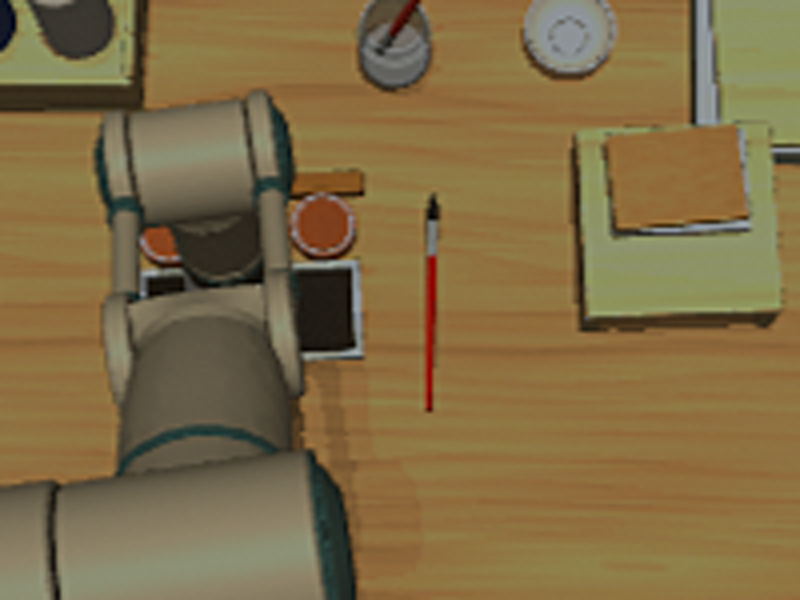

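```bash
python3 - <<'E'
from h import *
z=.0086; a=np.radians(3.9); n=np.array([np.cos(a),np.sin(a)]); t=np.array([-n[1],n[0]])
f0=np.array([.677,.171])
P=lambda s,k=.001: [*(f0+s*n+k*t),z]
for yw in (4.6,3.2,3.9):
    r.move_l(P(-.096),rot=down(np.radians(yw)),vel=.02); 
    M=Rq(telemetry.current_tool_rot()).as_matrix(); e=np.array(telemetry.current_ee_pos()[:2])-f0
    print(yw,np.degrees(np.arctan2(M[1,0],M[0,0])).round(2),F().round(1),np.round(telemetry.current_torque(),2),"n",round(float(e@n),4))
r.move_l(P(-.102),vel=.02); print(F().round(1),np.round(telemetry.current_ee_pos(),4),T())
e=np.array(telemetry.current_ee_pos()[:2])
gripper_to(.036); r.hold(.2)
print(telemetry.current_opening(),F().round(1),T())
r.move_l([*e,.09],vel=.1)
r.move_l([.45,.05,.25],vel=.2)
r.move_to([.35,-.25,.3],down(np.radians(-60)))
snap("top","t_end",(150,80,350,230),4); im,cal=snap("scene","s_end",(230,140,400,270),4.5)
print(T())
E
```

```text
4.6 4.52 [-16.5  -1.7  19.1] [-0.38  2.42 -0.36] n -0.1051
3.2 3.29 [-17.2  -1.5  18.1] [-0.3   2.42  0.45] n -0.1051
3.9 3.91 [-16.7  -1.4  18.9] [-0.35  2.47  0.05] n -0.1051
[-6.9 -0.3  8.6] [0.572  0.1654 0.0087] 38.2833
0.03590499763257698 [ 0.1 -0.1  0.1] 39.0167
42.6083
```

View pics/t_end.png

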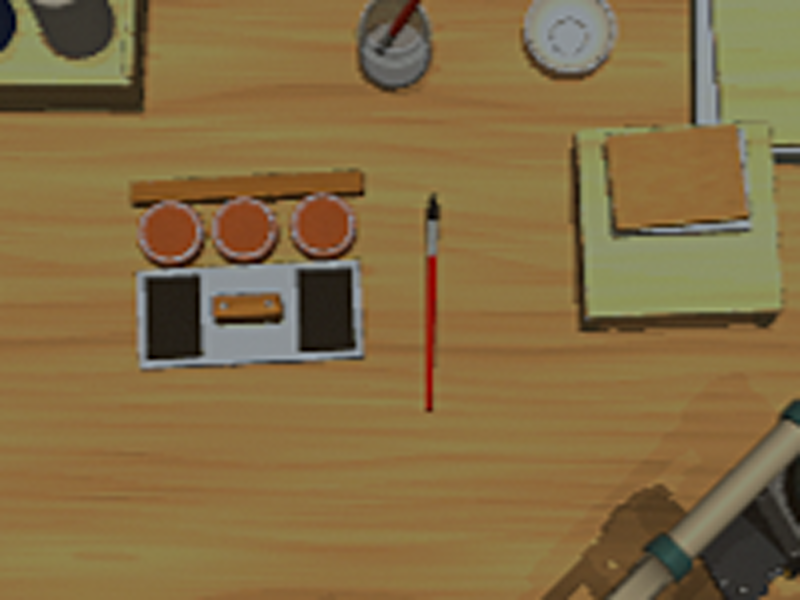

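View pics/s_end.png

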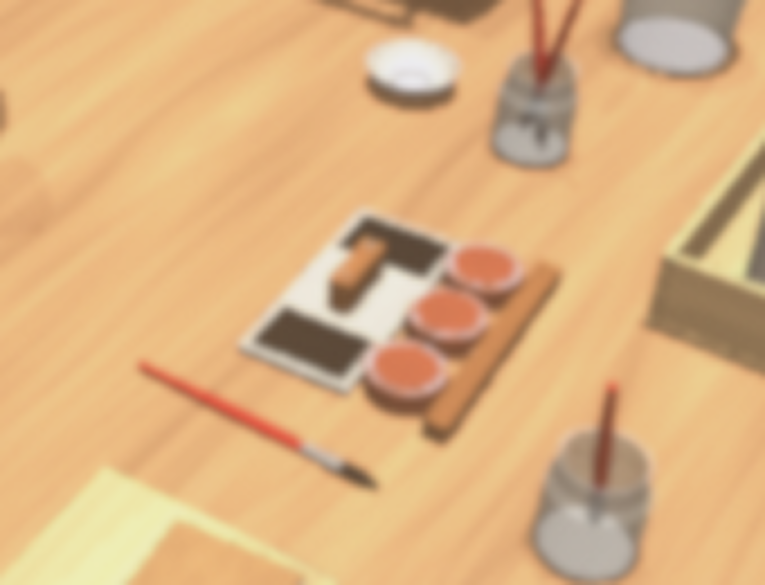

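```bash
python3 - <<'E'
from h import *
cal=vision.get_calibration("top"); vision.snapshot("top")
a=np.radians(3.9); n=np.array([np.cos(a),np.sin(a)])
for d in models.regions_of("cake1","top"):
    v,u=np.nonzero(d["pixels"]); p=np.array([ray(cal,x,y,.022)[:2] for x,y in zip(u,v)]).mean(0)
    print(round(d["score"],2),p.round(4),"n",round(float((p-[.677,.171])@n),4))
r.sign_off(); print(T())
E
```

```text
0.79 [0.6413 0.2376] n -0.0311
0.76 [0.6482 0.1028] n -0.0333
0.75 [0.6449 0.1721] n -0.032
the job is handed in; nothing more can be done
the job is handed in; nothing more can be done
```

The job is done and handed in, about 43 s into the 67 s allowed. I drew the straightedge out from under the rack by its flat end, gripped it by the wooden bar and slid it clear. I then turned it parallel to the ledge and pushed the three cakes against the ledge together. It was let go lying flat on the table, with the arm away from everything.

- **Press and pull:** the readings I took while pressing and drawing were 9 to 16 N, well under the 80 N limit. The grip's rear end came to about 55 mm clear of the deck before I took it.
- **Cakes at the ledge:** the plate stopped 105 mm from the ledge face, which is one cake plus half the plate width. Turning it slightly both ways while pressing left that distance unchanged.
- **Last pictures:** they show all three cakes lying between the plate and the ledge. The measured centre distances from the ledge face were 31 to 33 mm (30 mm expected, within the measuring error). The cakes are not touching each other: there are about 7 to 9 mm between neighbours.
- **Other things:** the last top and scene crops show the brush, rack and nearby jars and dishes where they were. I did not re-measure any of the other things, and the tin, `jar_c` and orange plate are outside those crops.

**One disagreement:** the fingertips met the plate about 30 mm later than the stated 25 mm tip length implies. I set the grip height by contact instead.

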